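# Load a coin slab into a sprung display feeder

### The job

On the coin dealer's stand, pull the blue sprung pusher of the display feeder back until its catch holds it, then take the slab with the gold coin (green label) from the wooden rack and set it gently upright on the track floor between the side guides, in front of the pusher, feeling for the gap rather than forcing it. Then press the orange catch down gently so that the pusher closes and holds the slab upright against the front stop. Leave the silver-coin slab, the yellow coin tube and the loupe where they are.

Things in the scene. Friction and masses are not known exactly. Their poses are not given: they have to be found in the camera images.
- feeder: Display feeder fixed to the table: black base 210 (x) x 100 x 8 mm, track along x; origin: centre of its underside, +x to the front stop. Track floor z = 8 mm. Two upright aluminium side guides, 61.5 mm apart inside, z = 8 to 33 mm, flat tops 8 mm wide. They are set together up to 4.5 mm to either side (y) of the centre line, stiffly; this setting is not measured: find it by feel.
- feeder_stop (a point): Top middle of the front stop's inner face, on the feeder's centre line: x = 92 mm, z = 50 mm in the feeder's frame. Axes as the feeder. The stop is a cross plate 6 mm thick and 80 mm wide, from the track floor up to this height; the loaded slab's middle stands 4.5 mm behind (-x of) this face.
- pusher (a joint): Travel of the blue pusher, m: 0 = closed (face 2 mm short of the front stop), growing as it is pulled to the feeder's -x. Spring: 3 N at 0, 8.5 N at 0.060. From about 0.043 to 0.057 its tooth rides over the catch (a few N more); past 0.061 the catch pops up and holds it at about 0.060 once let go; rigid end stop at 0.065. With the slab loaded it closes to 0.007, damped.
- pusher_tab (a point): On the pusher's upright tab, moving with it: 10 (x) x 26 (y) mm, from z = 40 (top of the pusher's block) to 76 mm above the table; this point is on its middle plane, 10 mm below its top. Axes as the feeder. The block is 30 (x) x 50 mm, its face 23 mm ahead (+x) of this point, its back 7 mm behind. Closed, it is at x = 67 mm in the feeder's frame.
- catch (a joint): How far the orange catch is pressed down, m: 0 = up (spring 2 N), 0.010 = fully down (spring 3.5 N, rigid stop); while it holds the pusher, friction adds up to about 5 N. Pressing it beyond about 0.006 frees the held pusher; let go, it springs up again.
- catch_top (a point): Centre of the top of the orange catch key, 28 (x) x 44 (y) mm, on the track's centre line near the rear end (x = -68 mm in the feeder's frame), its top 47 mm above the table. Axes as the feeder. Press straight down.
- rack: Fixed wooden rack, 50 (x) x 144 (y) x 28 mm, origin at the centre of its underside. Two slots side by side along y, each 12 (x) x 64 (y) mm, floor at z = 6 mm, centres at y = +34 and -34 mm; one slab stands loosely in each.
- gold_slab_center (a point): Centre of the slab with the gold coin and green label (green along its top edge, too): a rigid upright plate 9 (x) x 60 (y) x 86 mm tall, 60 g, grasped across its thickness. Origin at its middle, half-way up; x along its thickness, y along its width, z up. In the rack its top stands 92 mm above the table. Both faces are alike: either may look to the front stop.
- silver_slab_center (a point): Centre of the like slab with the silver coin and blue label, in the other slot. To be left alone.
- coin_tube_center (a point): Centre of a yellow coin tube standing on the table, diameter 32, height 55 mm. To be left alone.
- loupe: Black loupe standing on the table, diameter 38, height 36 mm; origin at the centre of its underside. To be left alone.
Mind the look-alikes: they are no part of the job. What is shaped like the feeder but purple is not meant.

How it is judged (in metres and radians):
On the way, in this order (a step that is already met when the one before it is completed fails the run):
1. the pusher is pulled back and held by its catch, let go by the robot (value of joint pusher above 0.0575 m and contact force between the fingers and pusher below 0.3 N), for 0.3 s.
2. the gold-coin slab stands on the track floor in front of the held pusher, let go (value of joint pusher above 0.0575 m and contact force between the fingers and gold_slab below 0.3 N and angle between gold_slab_center's own z axis and vertical below 0.45 rad and x of gold_slab_center in the frame of feeder between 0.036 and 0.092 m and y of gold_slab_center in the frame of feeder between -0.0075 and 0.0075 m and z of gold_slab_center in the frame of feeder below 0.054 m), for 0.2 s.
At the end, for the whole second after the job is handed in: Gold slab upright and square (0.08 rad) on the track floor between the guides, against the front stop (within 5 mm), at rest, clamped by the pusher (at 5 to 9.5 mm); catch up (under 2 mm); silver slab within 15 mm, coin tube and loupe within 20 mm of their starts (value of joint pusher between 0.005 and 0.0095 m and x of gold_slab_center in the frame of feeder between 0.0825 and 0.0925 m and y of gold_slab_center in the frame of feeder between -0.0075 and 0.0075 m and z of gold_slab_center in the frame of feeder between 0.049 and 0.053 m and angle between gold_slab_center's own z axis and vertical below 0.08 rad and angle between the x axis of gold_slab_center and the x axis of feeder, either way round below 0.08 rad and value of joint catch below 0.002 m and linear speed of gold_slab below 0.01 m/s and distance of silver_slab_center from where it was at the start of the episode below 0.015 m and distance of each of coin_tube_center, loupe from where it was at the start of the episode below 0.02 m); the robot touches nothing.
It fails at once if the slab is forced or dropped onto the feeder (over 40 N) (contact force between gold_slab and feeder above 40 N).
It fails at once if the catch is hammered (over 40 N) (contact force between the fingers and catch above 40 N).
It fails at once if the silver slab, coin tube or loupe is knocked away (distance of silver_slab_center from where it was at the start of the episode above 0.03 m or distance of any of coin_tube_center, loupe from where it was at the start of the episode above 0.04 m).
It also fails if it takes over 72 s, if anything falls off the work surface, if the arm or the gripper's body presses on something with over 40 N, if the wrist force passes 120 N, or if a joint passes its speed limit or range.

### The arm

A 6-joint arm with a two-finger parallel gripper is mounted at the origin on the work surface. World frame = base frame: x ahead of the robot, y to its left, z up, the work surface at z = 0. Lengths are in m, angles in degrees, forces in N, time in s.
With the tool pointing down it reaches from about 0.4 to 0.825 m from the base axis. Payload 7 kg.
Tool frame: the origin (TCP) lies between the finger pads; the fingertips stand 19 mm ahead of it and the grasp point (between the pads) is the TCP; x points along the fingers, y is the direction in which the jaws open and shut, and the axes are right-handed (so a half turn about x gives the same grasp; the last joint's range is limited). The gripper opens to 88 mm and grips with 3 to 60 N. Pads are 19 mm wide; open, the fingers measure 130 mm over their backs; the gripper's body (78 mm by 193 mm) begins 47 mm behind the grasp point.
Start: joints at [-49.899, 20.546, 0.682, 0, -70.136, -16.507], TCP at [0.27, -0.619, 0.207] pointing down, gripper open.
Joint ranges: [-176.03, 176.03], [-82.01, 121.73], [-58.28, 71.71], [-173.87, 95.51], [-174.79, -0.11], [-173.66, 173.66]. Speed limits (degrees/s): [136.94, 136.94, 172.46, 180, 180, 180].

### API

Orientations are given as [roll, pitch, yaw] about the fixed x, y, z axes, in that order (R = Rz(yaw) Ry(pitch) Rx(roll)).
In Python, from plant import r gives the robot as it stands.
- The arm moves only by the tool send_rows, never from a script. Its argument "plan" is a list of rows, each a list of 2 entries, a list of its own where there are three numbers: the shift along the tool's x, y, z scaled (see below), then the turn, a rotation vector about the tool's x, y, z scaled (see below). A call has exactly 5 rows; each row is the pose to reach, as a shift and turn from the pose measured when the call began, along the tool's axes at that moment; what a row does not reach only later rows make up. The controller multiplies each number of a shift by 0.15 m and each number of a turn by pi/4 rad. A row lasts 1/10 s, in which the tool goes at most 50 mm and 8.59 degrees, less where a joint would pass 70% of its speed; a pose out of reach is approached as far as the arm can. A call with a number of a shift or a turn outside -1 to 1 is refused whole. A call with a gripper value outside its range is refused whole. "jaw" is the opening, from -1 (shut) to 1 (fully open), so that 0 is half open, set as the call begins (left out, the last holds). The fingers move at their own pace and stop on an object; "force" is the grip in N (left out, the last holds). Time passes only in rows, so rows that repeat a pose let the fingers close, or fill a call up. It gives the time, the measured TCP pose, the force and the opening at its end, in the units of the state.
- r.get_state(): the state, without advancing time (a new reading comes with each control period).
- r.capture(name): name is "side" or "top"; returns a dict with "color" (400x640x3 uint8, red, green, blue), "range_z" (400x640 float32, m along the optical axis (not along the pixel's ray), 0 where there is no reading), "mtx" (3x3 intrinsics, pixels), "k1" (the pictures are not rectified: a ray, as slopes to the right and down, at radius r is drawn at 1 + k1 r^2 times it, then the intrinsics apply), "pose" (4x4, takes a point from camera to world coordinates). Camera axes: x right, y down, z forward; pixel columns grow to the right and rows downward; lengths in m; the calibration is good to about 2 mm. A picture is of the moment at which its call begins.
- r.close_job(): hands the job in, once; it reports no verdict.
Trained networks look in a picture, given as the dict that the camera call returned (one of the last four; its "shot" number tells which), for a name from the list of things; names that differ only in an ending like _2 or _b are one class to them, and where a whole thing is asked for, a point or a joint stands for the part that bears it (a point fixed in the world has none). Each returns a list of dicts, best first, with "score" (0 to 1); they miss things now and then, are a little off and sometimes report something else, mostly with a low value. They report only what shows in the picture. A call takes as long as a camera call. They do not tell look-alikes from the thing itself.
- r.find_in(picture, target): "uv" ([column, row] in pixels, amid what is visible of it).
- r.trace(picture, target): "mask" (400x640 bool, what is visible of it) and "uv" ([column, row] in pixels, amid what is visible of it).
The state is a dict: "time_s": time; "joints": joint angles; "qd": joint speeds; "joint_torque": joint torques, N m; "tcp_pos": TCP position; "eef_rot": TCP orientation; "contact_force": force on the tool from outside, world axes, zero at the start; "moment": the same for the moment, N m; "gripper_width": finger opening in m.
Only numpy, scipy, OpenCV 4.12 (cv2) and the standard library are available. Lean on these libraries where they do the work, as an engineer would, in place of code of your own. Each camera call takes 0.05 s, during which the arm holds its last target. There are 200 camera calls.

## Working session

There is one attempt and no reset: what is moved stays moved. The work goes in short steps, Python scripts to look and compute and a tool call to move; the robot and the scene stay as the last step left them, time stands still between calls to the robot, and variables do not carry over. Pictures are saved under pics/ and viewed, about 8 in all and at most 12, crops included, and the job is handed in when it is done.

Besides the shell and the picture viewer there is one more tool, called as name([rows], argument=value, ...), one row to a line, values as JSON. send_rows: Moves the arm, as the interface text tells. Its arguments: {"type":"object","properties":{"plan":{"type":"array"},"jaw":{"type":"number"},"force":{"type":"number"}},"required":["plan"]}

```bash
mkdir -p pics; ls; python3 - <<'E'
from plant import r
import cv2,numpy as np
s=r.get_state();print(s)
for n in("top","side"):
    c=r.capture(n);cv2.imwrite(f"pics/{n}0.png",c["color"][...,::-1]);print(n,c["mtx"].tolist(),c["k1"],c["pose"].round(4).tolist())
    for t in("feeder","rack","gold_slab_center","silver_slab_center","coin_tube_center","loupe","pusher","catch"):
        print(t,[(np.round(d["uv"],1).tolist(),round(d["score"],2)) for d in r.find_in(c,t)][:4])
E
```

```text
pics
{'time_s': 0.0, 'joints': array([-4.98977761e+01,  2.05913206e+01,  6.33300663e-01, -1.93116124e-02,
       -7.01363600e+01, -1.65082789e+01]), 'qd': array([-0.04409746, -0.00980282,  0.02977608,  0.01686707,  0.05481207,
       -0.00303735]), 'joint_torque': array([-1.62929398e-03, -5.82717812e+01,  2.93046552e+01,  6.99687481e+00,
        6.84214581e-03, -1.89465595e-04]), 'tcp_pos': array([ 0.26993924, -0.61809725,  0.20572296]), 'eef_rot': array([ 95.62179119,  89.90388938, 119.20915949]), 'contact_force': array([ 0.01739318, -0.39124619, -0.01370884]), 'moment': array([ 0.03701544,  0.03625022, -0.03669005]), 'gripper_width': 0.0873417907149264}
top [[373.8080049157312, 0.0, 319.4105294372557], [0.0, 373.8080049157312, 203.7011599095122], [0.0, 0.0, 1.0]] -0.02722069937857475 [[-0.0077, -0.9919, 0.1271, 0.3692], [-0.9994, 0.0035, -0.0334, -0.0263], [0.0327, -0.1273, -0.9913, 0.8145], [0.0, 0.0, 0.0, 1.0]]
feeder [([452.4, 295.0], 0.92), ([366.6, 179.6], 0.56), ([366.7, 146.1], 0.37), ([303.0, 217.7], 0.19)]
rack [([209.8, 197.6], 0.67)]
gold_slab_center []
silver_slab_cente
[... 229 characters left out ...]
846364, 0.0, 307.7287049432505], [0.0, 494.32279895846364, 190.74136471557537], [0.0, 0.0, 1.0]] -0.009836265194798246 [[-0.9937, -0.086, 0.0723, 0.3961], [-0.1119, 0.6962, -0.7091, 0.7425], [0.0107, -0.7127, -0.7014, 0.8473], [0.0, 0.0, 0.0, 1.0]]
feeder [([388.3, 135.8], 0.75), ([290.5, 175.5], 0.72)]
rack [([280.4, 294.5], 0.56)]
gold_slab_center [([317.9, 167.8], 0.74), ([278.4, 260.9], 0.65)]
silver_slab_center [([284.8, 293.1], 0.69)]
coin_tube_center [([212.2, 211.7], 0.78), ([320.3, 166.6], 0.45)]
loupe [([320.3, 218.4], 0.76)]
pusher [([369.8, 133.0], 0.68), ([265.5, 170.5], 0.64), ([319.6, 168.8], 0.16)]
catch [([319.9, 166.7], 0.49), ([412.6, 125.4], 0.49), ([291.6, 176.2], 0.21)]
```

View pics/top0.png

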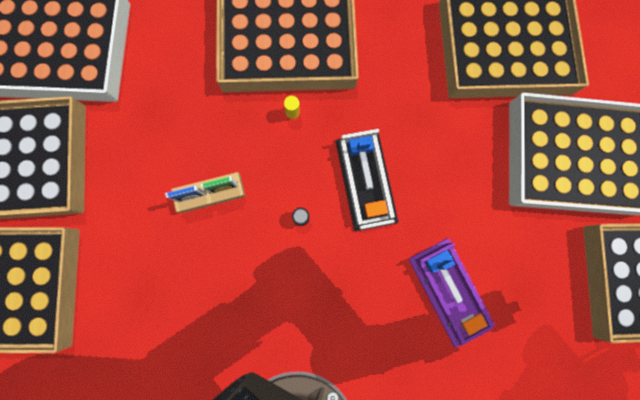

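View pics/side0.png

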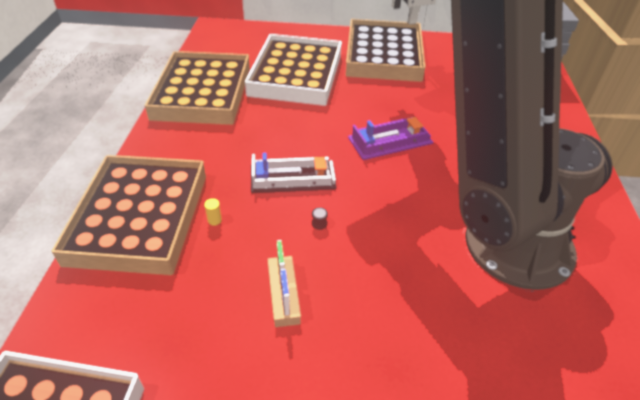

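The real feeder (black base, white guides) is at top (366,180), with its pusher at the far end (363,146) and its catch at (377,210). The purple one at (450,293) is the decoy. The gold slab (green) is at (217,183), silver at (185,193), the tube at (292,106) and the loupe at (300,217).

```bash
cat > h.py <<'E'
import numpy as np,cv2
from scipy.spatial.transform import Rotation as R
from plant import r
def rays(c,uv):
    D=np.array([c["k1"],0,0,0],float)
    return cv2.undistortPoints(np.asarray(uv,float).reshape(-1,1,2),c["mtx"],D)[:,0]
def cloud(c):
    v,u=np.mgrid[:400,:640]; n=rays(c,np.c_[u.ravel(),v.ravel()])
    z=c["range_z"].ravel(); p=np.c_[n*z[:,None],z]
    P=c["pose"]; w=p@P[:3,:3].T+P[:3,3]; w[z==0]=np.nan
    return w.reshape(400,640,3)
def plane(c,uv,z):
    n=rays(c,uv); d=np.c_[n,np.ones(len(n))]@c["pose"][:3,:3].T; o=c["pose"][:3,3]
    return o+d*((z-o[2])/d[:,2])[:,None]
def proj(c,w):
    q=(np.asarray(w)-c["pose"][:3,3])@c["pose"][:3,:3]; n=q[:,:2]/q[:,2:]
    n=n*(1+c["k1"]*(n**2).sum(1))[:,None]
    return n@np.diag(np.diag(c["mtx"])[:2])+c["mtx"][:2,2]
def hsv(c): return cv2.cvtColor(c["color"],cv2.COLOR_RGB2HSV)
def go(p,yaw=None):
    "print shift,turn (scaled) to world p with the jaw axis at yaw(deg), tool down"
    s=r.get_state(); M=R.from_euler('xyz',s["eef_rot"],degrees=True).as_matrix()
    sh=M.T@(np.array(p)-s["tcp_pos"])/0.15
    out=[sh.round(3).tolist()]
    if yaw is not None:
        a=np.radians(yaw); best=None
        for k in(0,np.pi):
            y=np.array([np.cos(a+k),np.sin(a+k),0]); x=np.array([0,0,-1.]); T=np.c_[x,y,np.cross(x,y)]
            rv=R.from_matrix(M.T@T).as_rotvec()
            if best is None or np.linalg.norm(rv)<np.linalg.norm(best): best=rv
        out.append((best/(np.pi/4)).round(3).tolist())
    print("pos",s["tcp_pos"].round(4),"jawyaw",np.degrees(np.arctan2(M[1,1],M[0,1])).round(2),"tilt",np.degrees(np.arccos(-M[2,0])).round(2),"F",s["contact_force"].round(2),"w",round(s["gripper_width"],4),"t",s["time_s"],"j6",s["joints"].round(1)); print(out)
E
python3 - <<'E'
from h import *
for n in("top","side"):
    c=r.capture(n); np.savez(f"{n}0.npz",**{k:v for k,v in c.items() if k!='shot'})
    W=cloud(c);H=hsv(c).astype(int);h,s,v=H[...,0],H[...,1],H[...,2]
    reg=(abs(W[...,0]-.48)<.2)&(abs(W[...,1]+.13)<.12)
    u0=np.isfinite(W[...,2])
    print(n,"table z",np.nanmedian(W[...,2][(s>180)&((h<6)|(h>174))]),np.nanstd(W[...,2][(s>180)&((h<6)|(h>174))&u0]))
    for nm,m in dict(blue=(h>100)&(h<125)&(s>120),orange=(h>8)&(h<20)&(s>150),green=(h>45)&(h<80)&(s>100),yellow=(h>22)&(h<35)&(s>150)).items():
        k,l,st,ce=cv2.connectedComponentsWithStats(m.astype(np.uint8))
        for i in range(1,k):
            if st[i,4]>25:
                w=W[l==i]; 
                if abs(np.nanmedian(w[:,1]))<.45 and .2<np.nanmedian(w[:,0])<.7: print(nm,ce[i].round(1),st[i,4],np.nanmedian(w,0).round(4),np.nanpercentile(w,98,0).round(3),np.nanpercentile(w,2,0).round(3))
    for u,vv in ([(366,180),(217,183),(205,200)] if n=="top" else [(290,175),(281,255)]): print(u,vv,W[vv,u].round(3),H[vv,u])
for n in("top",):
    c=r.capture(n)
    im=cv2.resize(c["color"][115:240,160:410],None,fx=3.2,fy=3.2,interpolation=cv2.INTER_CUBIC); cv2.imwrite("pics/topcrop.png",im[...,::-1])
E
```

```text
top table z 0.00010983587147572749 0.0021509562112785744
blue [360.3 145.2] 392 [ 0.5905 -0.1382  0.0403] [ 0.613 -0.118  0.077] [ 0.58  -0.167  0.008]
blue [180.7 191.2] 93 [0.4875 0.2185 0.0925] [0.495 0.243 0.094] [0.48  0.195 0.09 ]
blue [183.8 194.6] 37 [0.4835 0.22   0.0731] [0.489 0.238 0.08 ] [0.478 0.197 0.064]
blue [440.2 261.6] 423 [ 0.3458 -0.2988  0.0406] [ 0.367 -0.278  0.077] [ 0.327 -0.335  0.014]
orange [293.5 112.1] 34 [ 0.6791 -0.001   0.001 ] [0.708 0.023 0.025] [ 0.669 -0.009 -0.002]
orange [375.6 208.3] 321 [ 0.458  -0.1696  0.047 ] [ 0.478 -0.149  0.05 ] [ 0.443 -0.192  0.007]
orange [474.5 324. ] 287 [ 0.2201 -0.365   0.0472] [ 0.237 -0.345  0.05 ] [ 0.203 -0.386  0.043]
green [215.5 181.7] 99 [0.5053 0.151  0.0927] [0.513 0.175 0.095] [0.498 0.128 0.089]
green [218.6 185.4] 35 [0.502  0.1495 0.0728] [0.507 0.173 0.08 ] [0.496 0.13  0.063]
yellow [291.5 106. ] 249 [0.6764 0.0068 0.054 ] [0.696 0.02  0.057] [ 0.668 -0.008  0.011]
366 180 [ 0.521 -0.153  0.029] [105  14 222]
217 183 [0.503 0.148 0.095] [ 68 104 201]
205 200 [0.478 0.188 0.031] [ 18 108 214]
side table z 0.0009848704397900088 0.0015569677144007346
orange [414.6 123.1] 63 [ 0.2215 -0.3583  0.0484] [ 0.235 -0.341  0.052] [ 0.211 -0.374  0.045]
orange [213.3 214.8] 239 [0.6823 0.0197 0.0209] [0.722 0.025 0.049] [ 0.67  -0.059 -0.001]
290 175 [ 0.532 -0.151  0.013] [178  67 129]
281 255 [0.505 0.16  0.092] [ 56  84 226]
```

View pics/topcrop.png

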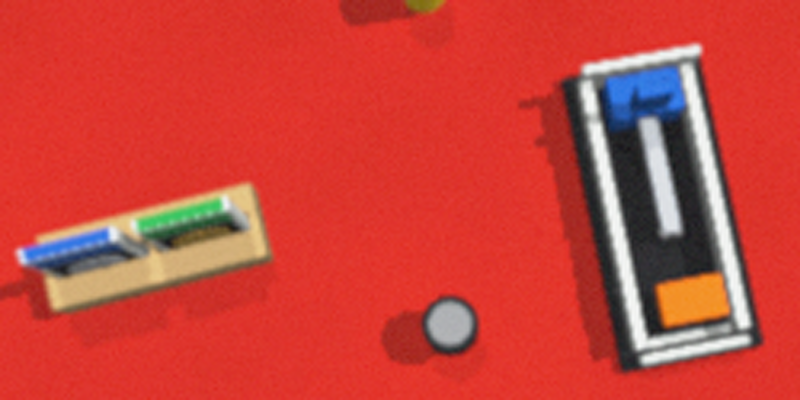

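```bash
python3 - <<'E'
from h import *
o=np.array([.524,-.154]);yaw=13.
L={n:dict(np.load(f"{n}0.npz")) for n in("top","side")}
def rect(c,o,yaw,z,x,y):
    a=np.radians(yaw);X,Y=np.meshgrid(x,y)
    w=np.c_[o[0]+np.cos(a)*X.ravel()-np.sin(a)*Y.ravel(),o[1]+np.sin(a)*X.ravel()+np.cos(a)*Y.ravel(),np.full(X.size,z)]
    p=proj(c,w).astype(np.float32)
    return cv2.remap(c["color"],p[:,0].reshape(X.shape),p[:,1].reshape(X.shape),cv2.INTER_LINEAR)
x=np.arange(-.13,.1301,.0005);y=np.arange(-.08,.0801,.0005)
out=[]
for n in L:
  for z in(.033,.047):
    im=rect(L[n],o,yaw,z,x,y)
    out.append(im)
# side by side: rows top033, top047; side...
g=np.vstack([np.hstack(out[:2]),np.hstack(out[2:])]); g=g[::-1] if 0 else g
cv2.imwrite("pics/rect.png",cv2.resize(g,(800,int(800*g.shape[0]/g.shape[1])))[...,::-1])
for n in L:
    c=L[n]
    # guide tops edges vs x on z=.033
    im=rect(c,o,yaw,.033,np.arange(-.06,.0501,.01),np.arange(-.06,.0601,.00025)).astype(float)
    g=cv2.GaussianBlur(im[...,1],(1,9),0)   # green channel: white vs red/black
    d=np.gradient(g,axis=0); ys=np.arange(-.06,.0601,.00025)
    print(n)
    for j in range(g.shape[1]):
        pk=[i for i in range(2,len(ys)-2) if abs(d[i,j])>1.2 and abs(d[i,j])==abs(d[max(0,i-12):i+13,j]).max()]
        print(round(-.06+.01*j,2),[(round(ys[i]*1000,1),round(d[i,j],1)) for i in pk])
    # catch top
    H=hsv(c).astype(int);m=((H[...,0]>8)&(H[...,0]<20)&(H[...,1]>150)).astype(np.uint8)
    k,l,st,ce=cv2.connectedComponentsWithStats(m)
    pc=proj(c,[[.458,-.1696,.047]])[0]
    i=min((i for i in range(1,k) if st[i,4]>25),key=lambda i:np.hypot(*(ce[i]-pc)),default=None)
    v,u=np.where(l==i);w=plane(c,np.c_[u,v],.047)
    print("catch",ce[i],pc,cv2.minAreaRect((w[:,:2]*1000).astype(np.float32)),w.mean(0))
E
```

```text
top
-0.06 [(np.float64(-38.2), np.float64(9.8)), (np.float64(-29.0), np.float64(-6.9)), (np.float64(18.3), np.float64(-5.1)), (np.float64(31.3), np.float64(11.3)), (np.float64(41.8), np.float64(-9.2))]
-0.05 [(np.float64(-39.7), np.float64(10.1)), (np.float64(-29.0), np.float64(-8.0)), (np.float64(-4.7), np.float64(2.3)), (np.float64(3.8), np.float64(1.2)), (np.float64(30.8), np.float64(11.7)), (np.float64(41.3), np.float64(-9.0))]
-0.04 [(np.float64(-38.2), np.float64(9.8)), (np.float64(-29.2), np.float64(-7.2)), (np.float64(30.5), np.float64(10.8)), (np.float64(40.5), np.float64(-8.7))]
-0.03 [(np.float64(-39.0), np.float64(9.8)), (np.float64(-29.7), np.float64(-8.1)), (np.float64(30.0), np.float64(11.1)), (np.float64(39.0), np.float64(-8.6))]
-0.02 [(np.float64(-40.2), np.float64(10.2)), (np.float64(-30.7), np.float64(-7.7)), (np.float64(-7.7), np.float64(7.3)), (np.float64(7.8), np.float64(-5.2)), (np.float64(29.8), np.float64(11.6)), (np.float64(38.8), np.float64(-8.9))]
-0.01 [(np.float64(-39.7), np.float64(10.0)), (np.float64(-30.5), np.float64(-8.2)), (np.float64(-8.2), np.fl
[... 4636 characters left out ...]
, (np.float64(25.3), np.float64(5.1)), (np.float64(39.8), np.float64(-3.2)), (np.float64(59.0), np.float64(-1.9))]
0.05 [(np.float64(-47.5), np.float64(4.7)), (np.float64(-32.2), np.float64(-3.2)), (np.float64(-8.7), np.float64(2.2)), (np.float64(-7.5), np.float64(2.2)), (np.float64(10.3), np.float64(-3.9)), (np.float64(23.8), np.float64(5.0)), (np.float64(24.0), np.float64(5.0)), (np.float64(24.8), np.float64(5.0)), (np.float64(37.5), np.float64(-3.5)), (np.float64(59.0), np.float64(-1.3))]
catch [414.63492063 123.06349206] [320.7800877  162.20983486] ((221.80027770996094, -358.5076599121094), (21.464155197143555, 38.94282531738281), 22.887622833251953) [ 0.22190486 -0.36013016  0.047     ]
```

View pics/rect.png

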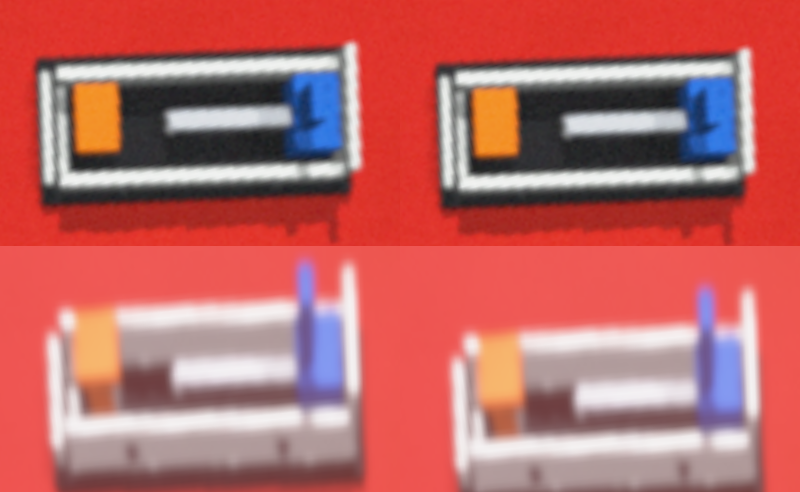

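The rectified views show guides, catch and pusher aligned with a feeder yaw of about 10.9°. Now I'll fit the slab pose and the pusher block.

```bash
python3 - <<'E'
from h import *
c=dict(np.load("top0.npz"));W=cloud(c);H=hsv(c).astype(int);h,s,v=H[...,0],H[...,1],H[...,2]
def comp(m,p,z):
    k,l,st,ce=cv2.connectedComponentsWithStats(m.astype(np.uint8)); pc=proj(c,[p])[0]
    i=min((i for i in range(1,k) if st[i,4]>25),key=lambda i:np.hypot(*(ce[i]-pc)))
    q,u=np.where(l==i);w=plane(c,np.c_[u,q],z)*1000
    print(ce[i],st[i,4],w.mean(0)[:2].round(1),cv2.minAreaRect(w[:,:2].astype(np.float32)))
comp((h>45)&(h<80)&(s>100),[.505,.151,.092],.092)
comp((h>100)&(h<125)&(s>120),[.4875,.2185,.092],.092)
# slab tops by depth (any colour)
for y0 in(.151,.2185):
    m=(abs(W[...,1]-y0)<.033)&(abs(W[...,0]-.497)<.05)&(abs(W[...,2]-.092)<.005); q,u=np.where(m);w=plane(c,np.c_[u,q],.092)*1000
    print("top",m.sum(),w.mean(0)[:2].round(1),cv2.minAreaRect(w[:,:2].astype(np.float32)))
m=(abs(W[...,1]-.185)<.1)&(abs(W[...,0]-.49)<.08)&(abs(W[...,2]-.028)<.006)&(h>10)&(h<25); q,u=np.where(m);w=plane(c,np.c_[u,q],.028)*1000
print("rack",m.sum(),w.mean(0)[:2].round(1),cv2.minAreaRect(w[:,:2].astype(np.float32)))
m=(abs(W[...,0]-.59)<.04)&(abs(W[...,1]+.143)<.05)&(h>100)&(h<125)&(s>120)
for z in(.040,.076):
    mm=m&(abs(W[...,2]-z)<.005); q,u=np.where(mm);w=plane(c,np.c_[u,q],z)*1000
    print("blue z",z,mm.sum(),w.mean(0)[:2].round(1),cv2.minAreaRect(w[:,:2].astype(np.float32)))
go([.590,-.143,.130],10.9)
E
```

```text
[215.53535354 181.70707071] 99 [505.8 151.8] ((505.7809143066406, 151.78004455566406), (7.263876914978027, 50.07817840576172), 14.29834270477295)
[180.68817204 191.24731183] 93 [487.2 218.7] ((486.9771728515625, 218.91429138183594), (6.745716094970703, 50.091495513916016), 14.24864387512207)
top 152 [506. 151.] ((505.4947204589844, 150.94537353515625), (10.172774314880371, 59.9138298034668), 14.2998628616333)
top 146 [487.6 218.7] ((487.65692138671875, 218.3477325439453), (9.657110214233398, 59.014591217041016), 15.289809226989746)
rack 906 [490.9 179.4] ((496.8484802246094, 184.3436279296875), (50.90896224975586, 144.1185302734375), 14.475264549255371)
blue z 0.04 201 [ 598.4 -140.1] ((597.9407958984375, -143.09828186035156), (30.056049346923828, 49.71622085571289), 9.899386405944824)
blue z 0.076 65 [ 590.2 -144.8] ((590.1152954101562, -144.6066436767578), (10.290407180786133, 26.212831497192383), 11.739043235778809)
pos [ 0.2701 -0.6186  0.2066] jawyaw 113.59 tilt 0.0 F [1.29 0.3  0.53] w 0.0873 t 1.05 j6 [-49.9  20.5   0.7   0.  -70.1 -16.5]
[[0.511, 2.052, 3.223], [-1.718, 0.0, -0.0]]
```

send_rows([
  [[0.0, 0.13, 0.2], [-0.19, 0, 0]],
  [[0.0, 0.26, 0.4], [-0.38, 0, 0]],
  [[0, 0.4, 0.6], [-0.57, 0, 0]],
  [[0, 0.52, 0.8], [-0.76, 0, 0]],
  [[0, 0.64, 1.0], [-0.95, 0, 0]],
], jaw=-0.1)

```text
time_s: 1.55
tcp_pos: [0.3698, -0.4694, 0.2069]
eef_rot: [-110.6, 90.0, -43.9]
contact_force: [1.0, -0.1, 0.5]
gripper_width: 0.0527
```

```bash
python3 -c "
from h import *
go([.590,-.144,.130],10.9)"
```

```text
pos [ 0.3698 -0.4694  0.2069] jawyaw 156.69 tilt 0.02 F [ 1.01 -0.11  0.48] w 0.0527 t 1.55 j6 [-33.   13.3  -9.5   0.  -67.2   9.7]
[[0.512, -0.49, 2.573], [-0.76, -0.0, 0.0]]
```

send_rows([
  [[0.0, -0.04, 0.2], [-0.16, 0, 0]],
  [[0.0, -0.08, 0.4], [-0.32, 0, 0]],
  [[0, -0.12, 0.6], [-0.48, 0, 0]],
  [[0, -0.16, 0.8], [-0.64, 0, 0]],
  [[0, -0.19, 1.0], [-0.76, 0, 0]],
])

```text
time_s: 2.05
tcp_pos: [0.4561, -0.3418, 0.2071]
eef_rot: [-132.2, 89.9, -31.0]
contact_force: [0.7, -0.6, 0.2]
gripper_width: 0.0393
```

send_rows([
  [[0.0, -0.12, 0.12], [0, 0, 0]],
  [[0.0, -0.24, 0.24], [0, 0, 0]],
  [[0, -0.36, 0.36], [0, 0, 0]],
  [[0, -0.48, 0.48], [0, 0, 0]],
  [[0, -0.57, 0.57], [0, 0, 0]],
])

```text
time_s: 2.55
tcp_pos: [0.5241, -0.2401, 0.2072]
eef_rot: [-123.1, 89.9, -21.9]
contact_force: [-0.5, -1.8, 0.7]
gripper_width: 0.0393
```

send_rows([
  [[0.1, -0.12, 0.12], [0, 0, 0]],
  [[0.2, -0.24, 0.24], [0, 0, 0]],
  [[0.3, -0.36, 0.36], [0, 0, 0]],
  [[0.4, -0.48, 0.48], [0, 0, 0]],
  [[0.5, -0.57, 0.57], [0, 0, 0]],
])

```text
time_s: 3.05
tcp_pos: [0.5923, -0.1385, 0.1317]
eef_rot: [-117.8, 89.9, -16.5]
contact_force: [0.1, 0.2, -0.0]
gripper_width: 0.0397
```

```bash
python3 -c "
from h import *
go([.590,-.144,.072],10.9)"
```

```text
pos [ 0.5923 -0.1385  0.1317] jawyaw -168.74 tilt 0.1 F [ 0.11  0.2  -0.02] w 0.0397 t 3.05 j6 [  5.2  17.6 -14.    0.  -58.3   6. ]
[[0.398, 0.023, -0.033], [0.008, -0.001, 0.002]]
```

send_rows([
  [[0.1, 0.023, -0.033], [0.008, 0, 0]],
  [[0.2, 0.023, -0.033], [0.008, 0, 0]],
  [[0.3, 0.023, -0.033], [0.008, 0, 0]],
  [[0.36, 0.023, -0.033], [0.008, 0, 0]],
  [[0.398, 0.023, -0.033], [0.008, 0, 0]],
])

```text
time_s: 3.55
tcp_pos: [0.5897, -0.1441, 0.0711]
eef_rot: [-141.2, 90.0, -40.3]
contact_force: [0.5, 0.3, 0.7]
gripper_width: 0.0391
```

send_rows([
  [[0, 0, 0], [0, 0, 0]],
  [[0, 0, 0], [0, 0, 0]],
  [[0, 0, 0], [0, 0, 0]],
  [[0, 0, 0], [0, 0, 0]],
  [[0, 0, 0], [0, 0, 0]],
], jaw=-1, force=30)

```text
time_s: 4.05
tcp_pos: [0.59, -0.1441, 0.0716]
eef_rot: [-120.6, 89.9, -19.8]
contact_force: [0.2, 0.7, -0.2]
gripper_width: 0.0047
```

```bash
python3 -c "
from h import *
go([.590,-.144,.072],10.9)"
```

```text
pos [ 0.59   -0.1441  0.0716] jawyaw -169.11 tilt 0.09 F [ 0.2   0.65 -0.18] w 0.0047 t 4.05 j6 [  4.7  20.9 -18.    0.  -51.    6.1]
[[-0.002, -0.0, 0.0], [-0.0, -0.001, 0.002]]
```

send_rows([
  [[0, 0, 0], [0, 0, 0]],
  [[0, 0, 0], [0, 0, 0]],
  [[0, 0, 0], [0, 0, 0]],
  [[0, 0, 0], [0, 0, 0]],
  [[0, 0, 0], [0, 0, 0]],
])

```text
time_s: 4.55
tcp_pos: [0.5899, -0.1441, 0.0716]
eef_rot: [-122.3, 89.9, -21.4]
contact_force: [-0.5, -0.7, -0.2]
gripper_width: 0.0007
```

```bash
python3 -c "
from h import *
c=r.capture('side');p=proj(c,[[.59,-.144,.06]])[0].astype(int);print(p)
a,b=p-[80,60];cv2.imwrite('pics/grip.png',cv2.resize(c['color'][max(b,0):b+120,a:a+160],None,fx=4,fy=4)[...,::-1])"
```

```text
[265 160]
```

View pics/grip.png

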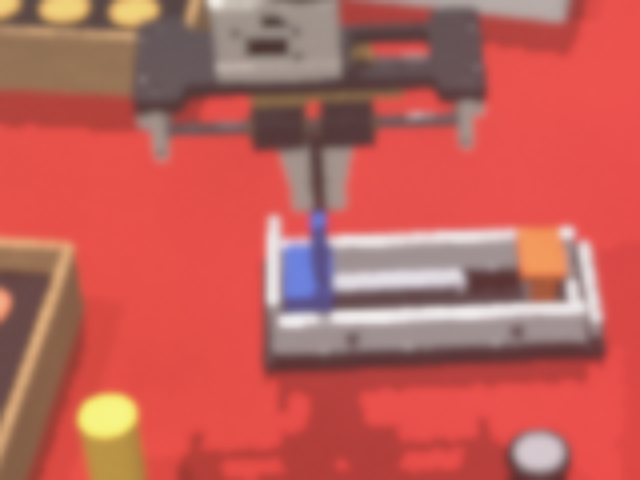

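The fingertips end at about crop (315,205), just above the tab top at (318,212). They closed on nothing, so I'll measure where the fingers really are.

```bash
python3 -c "
from h import *
c=r.capture('side');W=cloud(c)
for v in range(134,166,2):
  print(v,[W[v,u].round(3).tolist() for u in (260,264,268)], c['color'][v,264])
g=proj(c,[[.59,-.144,.0526],[.59,-.144,.0716]]);print(g)
s=r.get_state();print({k:np.round(v,3) for k,v in s.items()})
"
```

```text
134 [[0.591, -0.109, 0.168], [0.591, -0.151, 0.136], [0.573, -0.111, 0.168]] [92 62 60]
136 [[0.591, -0.107, 0.165], [0.589, -0.14, 0.138], [0.573, -0.11, 0.164]] [89 62 62]
138 [[0.598, -0.135, 0.136], [0.588, -0.136, 0.136], [0.579, -0.136, 0.137]] [98 73 72]
140 [[0.597, -0.132, 0.132], [0.589, -0.137, 0.129], [0.579, -0.136, 0.131]] [95 69 68]
142 [[0.597, -0.131, 0.128], [0.589, -0.134, 0.126], [0.58, -0.138, 0.124]] [95 69 68]
144 [[0.597, -0.129, 0.123], [0.589, -0.135, 0.119], [0.58, -0.135, 0.12]] [95 66 65]
146 [[0.598, -0.132, 0.114], [0.589, -0.135, 0.113], [0.58, -0.134, 0.115]] [97 67 66]
148 [[0.599, -0.134, 0.107], [0.618, -0.261, 0.0], [0.58, -0.135, 0.108]] [99 70 69]
150 [[0.599, -0.133, 0.101], [0.591, -0.137, 0.099], [0.581, -0.134, 0.102]] [109  75  73]
152 [[0.599, -0.13, 0.098], [0.59, -0.134, 0.096], [0.604, -0.244, 0.002]] [110  85 121]
154 [[0.623, -0.234, 0.002], [0.593, -0.146, 0.079], [0.603, -0.24, -0.001]] [110 117 200]
156 [[0.622, -0.225, 0.002], [0.592, -0.139, 0.078], [0.602, -0.231, -0.0]] [106 107 183]
158 [[0.62, -0.217, 0.002], [0.591, -0.133, 
[... 195 characters left out ...]
.174, 0.029]] [ 92  82 136]
164 [[0.606, -0.15, 0.042], [0.592, -0.134, 0.058], [0.591, -0.175, 0.022]] [ 91  81 136]
[[265.73649568 162.93299072]
 [265.34997335 156.98141248]]
{'time_s': np.float64(4.65), 'joints': array([ 4.7150e+00,  2.0923e+01, -1.8012e+01,  4.9000e-02, -5.0988e+01,
        6.1500e+00]), 'qd': array([-0.038, -0.031,  0.085,  0.028,  0.013,  0.086]), 'joint_torque': array([-0.0000e+00, -5.3727e+01,  2.4300e+01,  5.7840e+00,  4.9000e-02,
        0.0000e+00]), 'tcp_pos': array([ 0.59 , -0.144,  0.072]), 'eef_rot': array([-122.607,   89.915,  -21.712]), 'contact_force': array([0.111, 0.097, 0.012]), 'moment': array([-0.001,  0.11 , -0.026]), 'gripper_width': np.float64(0.0)}
```

send_rows([
  [[0, 0, 0], [0, 0, 0]],
  [[0, 0, 0], [0, 0, 0]],
  [[0, 0, 0], [0, 0, 0]],
  [[0, 0, 0], [0, 0, 0]],
  [[0.05, 0, 0], [0, 0, 0]],
], jaw=-0.1)

```text
time_s: 5.15
tcp_pos: [0.5908, -0.1441, 0.0648]
eef_rot: [-111.2, 89.8, -10.3]
contact_force: [0.4, -0.6, 0.5]
gripper_width: 0.0346
```

```bash
cat > tips.py <<'E'
from h import *
s=r.get_state();c=r.capture('side');W=cloud(c);H=hsv(c)
p=s["tcp_pos"]; m=(abs(W[...,0]-p[0])<.045)&(abs(W[...,1]-p[1])<.02)&(W[...,2]>.05)&(H[...,1]<110)&(W[...,2]<p[2]+.1)
q,u=np.where(m); z=W[m][:,2]
for lo in np.arange(.05,.2,.01):
    k=(z>=lo)&(z<lo+.01)
    if k.sum(): print(round(lo,3),k.sum(),"x",np.percentile(W[m][k][:,0],[2,50,98]).round(3),"y",np.percentile(W[m][k][:,1],[2,98]).round(3))
print(s["tcp_pos"],s["gripper_width"],s["contact_force"])
E
python3 tips.py
```

```text
0.05 38 x [0.587 0.619 0.627] y [-0.164 -0.126]
0.06 16 x [0.586 0.591 0.596] y [-0.154 -0.129]
0.07 27 x [0.587 0.592 0.597] y [-0.153 -0.128]
0.09 36 x [0.56  0.608 0.621] y [-0.141 -0.126]
0.1 44 x [0.56  0.61  0.622] y [-0.148 -0.126]
0.11 37 x [0.557 0.572 0.624] y [-0.141 -0.127]
0.12 55 x [0.554 0.571 0.623] y [-0.143 -0.126]
0.13 33 x [0.556 0.611 0.625] y [-0.148 -0.126]
[ 0.59079886 -0.14410986  0.06482093] 0.03464999593713769 [ 0.42203487 -0.61160666  0.48903562]
```

send_rows([
  [[0.03, 0, 0], [0, 0, 0]],
  [[0.06, 0, 0], [0, 0, 0]],
  [[0.09, 0, 0], [0, 0, 0]],
  [[0.12, 0, 0], [0, 0, 0]],
  [[0.14, 0, 0], [0, 0, 0]],
])

```text
time_s: 5.7
tcp_pos: [0.5894, -0.144, 0.0412]
eef_rot: [-143.8, 90.0, -42.9]
contact_force: [-0.9, 0.3, 0.5]
gripper_width: 0.0393
```

```bash
python3 tips.py; python3 -c "
from h import *
c=r.capture('side');p=proj(c,[[.59,-.144,.06]])[0].astype(int)
a,b=p-[80,60];cv2.imwrite('pics/grip2.png',cv2.resize(c['color'][max(b,0):b+120,a:a+160],None,fx=4,fy=4)[...,::-1])"
```

```text
0.05 29 x [0.587 0.615 0.623] y [-0.141 -0.125]
0.06 31 x [0.558 0.591 0.622] y [-0.151 -0.127]
0.07 69 x [0.556 0.592 0.621] y [-0.151 -0.126]
0.08 43 x [0.555 0.611 0.623] y [-0.144 -0.126]
0.09 41 x [0.553 0.568 0.625] y [-0.142 -0.125]
0.1 55 x [0.55  0.611 0.626] y [-0.143 -0.125]
0.11 11 x [0.556 0.612 0.621] y [-0.141 -0.126]
[ 0.58938852 -0.14396774  0.041184  ] 0.03928865435565676 [-0.89627406  0.26245909  0.52170012]
```

View pics/grip2.png

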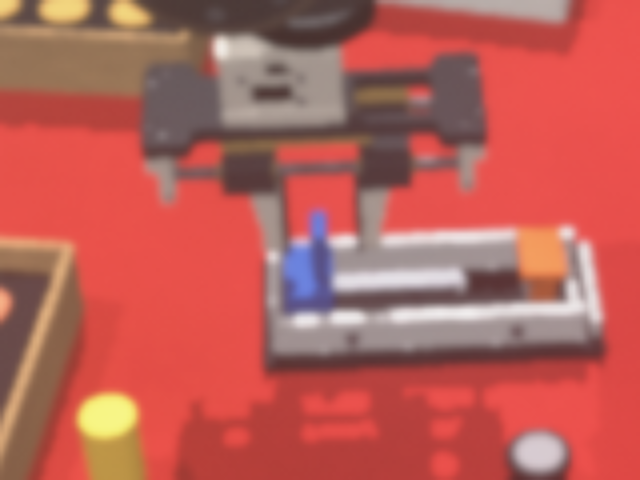

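The fingers now straddle the tab, with tips at true z of about 0.064. The reported TCP z therefore reads about 42 mm lower than the tips seen by the camera, and I'll work with that offset. Next: down 6 mm more and close.

send_rows([
  [[0.02, 0, 0], [0, 0, 0]],
  [[0.04, 0, 0], [0, 0, 0]],
  [[0.04, 0, 0], [0, 0, 0]],
  [[0.04, 0, 0], [0, 0, 0]],
  [[0.04, 0, 0], [0, 0, 0]],
], jaw=-1, force=30)

```text
time_s: 6.3
tcp_pos: [0.5903, -0.1438, 0.0354]
eef_rot: [-103.4, 89.9, -2.5]
contact_force: [3.3, 0.1, -2.9]
gripper_width: 0.01
```

send_rows([
  [[0, 0, 0], [0, 0, 0]],
  [[0, 0, 0], [0, 0, 0]],
  [[0, 0, 0], [0, 0, 0]],
  [[0, 0, 0], [0, 0, 0]],
  [[0, 0, 0], [0, 0, 0]],
])

```text
time_s: 6.8
tcp_pos: [0.5903, -0.1438, 0.0354]
eef_rot: [-102.7, 89.9, -1.9]
contact_force: [3.0, 0.4, -2.8]
gripper_width: 0.0097
```

```bash
python3 -c "
from h import *
go([.590,-.144,.034],10.9)"
```

```text
pos [ 0.5903 -0.1438  0.0354] jawyaw -169.12 tilt 0.11 F [ 2.96  0.44 -2.83] w 0.0097 t 6.8 j6 [  4.7  23.3 -20.    0.  -46.6   6.1]
[[0.009, 0.002, -0.001], [-0.001, -0.001, 0.002]]
```

send_rows([
  [[0, 0.07, 0], [0, 0, 0]],
  [[0, 0.14, 0], [0, 0, 0]],
  [[0, 0.21, 0], [0, 0, 0]],
  [[0, 0.28, 0], [0, 0, 0]],
  [[0, 0.35, 0], [0, 0, 0]],
])

```text
time_s: 7.3
tcp_pos: [0.5424, -0.153, 0.0357]
eef_rot: [-97.0, 89.5, 3.9]
contact_force: [15.7, 3.1, -16.0]
gripper_width: 0.01
```

```bash
python3 -c "
from h import *
a=np.radians(10.9);go([.5903-.0625*np.cos(a),-.1438-.0625*np.sin(a),.0354],10.9)"
```

```text
pos [ 0.5424 -0.153   0.0357] jawyaw -169.08 tilt 0.52 F [ 15.68   3.09 -15.99] w 0.01 t 7.3 j6 [  4.1  19.7 -26.    0.  -43.8   6.8]
[[0.001, 0.091, -0.0], [0.0, -0.001, 0.012]]
```

send_rows([
  [[0, 0.03, 0], [0, 0, 0]],
  [[0, 0.06, 0], [0, 0, 0]],
  [[0, 0.09, 0], [0, 0, 0]],
  [[0, 0.1, 0], [0, 0, 0]],
  [[0, 0.1, 0], [0, 0, 0]],
])

```text
time_s: 7.8
tcp_pos: [0.529, -0.1555, 0.0355]
eef_rot: [-96.3, 89.3, 4.7]
contact_force: [8.4, 1.4, -9.9]
gripper_width: 0.01
```

```bash
python3 -c "
from h import *
a=np.radians(10.9);go([.5903-.0625*np.cos(a),-.1438-.0625*np.sin(a),.0354],10.9)"
```

```text
pos [ 0.529  -0.1555  0.0355] jawyaw -169.07 tilt 0.68 F [ 8.36  1.36 -9.87] w 0.01 t 7.8 j6 [  4.   18.6 -27.7  -0.  -43.    7. ]
[[0.001, 0.001, -0.001], [0.001, -0.002, 0.015]]
```

send_rows([
  [[0, 0.01, 0], [0, 0, 0]],
  [[0, 0.01, 0], [0, 0, 0]],
  [[0, 0.0, 0], [0, 0, 0]],
  [[0, -0.015, 0], [0, 0, 0]],
  [[0, -0.015, 0], [0, 0, 0]],
])

```text
time_s: 8.3
tcp_pos: [0.5328, -0.1547, 0.0355]
eef_rot: [-96.4, 89.2, 4.5]
contact_force: [8.4, -0.2, -9.7]
gripper_width: 0.0097
```

send_rows([
  [[0, 0, 0], [0, 0, 0]],
  [[0, 0, 0], [0, 0, 0]],
  [[0, 0, 0], [0, 0, 0]],
  [[0, 0, 0], [0, 0, 0]],
  [[0, 0, 0], [0, 0, 0]],
], jaw=-0.4)

```text
time_s: 8.8
tcp_pos: [0.5325, -0.1548, 0.0356]
eef_rot: [-96.5, 89.2, 4.4]
contact_force: [-0.6, 0.9, -0.6]
gripper_width: 0.0262
```

send_rows([
  [[-0.1, 0, 0], [0, 0, 0]],
  [[-0.2, 0, 0], [0, 0, 0]],
  [[-0.4, 0, 0], [0, 0, 0]],
  [[-0.6, 0, 0], [0, 0, 0]],
  [[-0.8, 0, 0], [0, 0, 0]],
])

```text
time_s: 9.3
tcp_pos: [0.5304, -0.155, 0.1568]
eef_rot: [-96.5, 89.2, 4.5]
contact_force: [1.0, -0.3, 0.1]
gripper_width: 0.0262
```

```bash
python3 -c "
from h import *
c=r.capture('side');W=cloud(c);H=hsv(c).astype(int);h,s=H[...,0],H[...,1]
m=(abs(W[...,0]-.55)<.08)&(abs(W[...,1]+.143)<.05)&(h>100)&(h<130)&(s>80)&(abs(W[...,2]-.065)<.014)
w=W[m];print(m.sum(),np.nanpercentile(w,[2,50,98],axis=0).round(3))
go([.5056,.1512,.150],14.4)"
```

```text
40 [[ 0.53  -0.158  0.053]
 [ 0.533 -0.143  0.068]
 [ 0.538 -0.139  0.079]]
pos [ 0.5332 -0.1556  0.1622] jawyaw -169.0 tilt 1.19 F [ 2.25 -0.02  5.63] w 0.0264 t 9.35 j6 [  4.   10.6 -19.2   0.1 -59.    6.9]
[[0.077, -0.208, 2.043], [-0.076, -0.006, 0.026]]
```

send_rows([
  [[0, -0.02, 0.2], [-0.02, 0, 0.005]],
  [[0, -0.04, 0.4], [-0.04, 0, 0.01]],
  [[0, -0.06, 0.6], [-0.06, 0, 0.015]],
  [[0, -0.08, 0.8], [-0.076, 0, 0.02]],
  [[0, -0.1, 1.0], [-0.076, 0, 0.026]],
], jaw=-0.1)

```text
time_s: 9.85
tcp_pos: [0.5189, -0.0045, 0.1619]
eef_rot: [175.8, 89.7, -79.8]
contact_force: [0.5, 0.4, -0.6]
gripper_width: 0.0393
```

send_rows([
  [[0, -0.04, 0.2], [0, 0, 0]],
  [[0, -0.08, 0.4], [0, 0, 0]],
  [[0, -0.12, 0.6], [0, 0, 0]],
  [[0, -0.16, 0.8], [0, 0, 0]],
  [[0, -0.2, 1.0], [0, 0, 0]],
])

```text
time_s: 10.35
tcp_pos: [0.5101, 0.1494, 0.1612]
eef_rot: [175.5, 89.7, -80.1]
contact_force: [0.3, -1.0, -0.2]
gripper_width: 0.0397
```

```bash
python3 tips.py; python3 -c "
from h import *
go([.5056,.1512,.070],14.4)"
```

```text
0.05 6 x [0.512 0.513 0.513] y [0.155 0.164]
0.06 1 x [0.513 0.513 0.513] y [0.155 0.155]
0.07 2 x [0.511 0.512 0.512] y [0.161 0.161]
0.08 5 x [0.507 0.511 0.511] y [0.144 0.164]
0.09 76 x [0.502 0.509 0.517] y [0.131 0.168]
0.18 5 x [0.486 0.534 0.538] y [0.154 0.167]
0.19 52 x [0.475 0.487 0.541] y [0.151 0.168]
0.2 62 x [0.475 0.487 0.542] y [0.149 0.169]
[0.51013745 0.14940951 0.16119186] 0.039690918866272996 [ 0.26671466 -0.98050751 -0.209024  ]
pos [0.5107 0.1527 0.1612] jawyaw -165.5 tilt 0.24 F [1.4  4.   1.16] w 0.0397 t 10.4 j6 [ 37.9   9.2 -21.1   0.3 -59.7 -23.6]
[[0.608, 0.036, 0.001], [0.002, -0.005, 0.001]]
```

send_rows([
  [[0.2, 0.025, 0], [0, 0, 0]],
  [[0.4, 0.025, 0], [0, 0, 0]],
  [[0.6, 0.025, 0], [0, 0, 0]],
  [[0.76, 0.025, 0], [0, 0, 0]],
  [[0.86, 0.025, 0], [0, 0, 0]],
])

```text
time_s: 10.9
tcp_pos: [0.5063, 0.1505, 0.0302]
eef_rot: [162.5, 89.7, -93.0]
contact_force: [0.4, 0.0, -0.1]
gripper_width: 0.0399
```

send_rows([
  [[0, 0, 0], [0, 0, 0]],
  [[0, 0, 0], [0, 0, 0]],
  [[0, 0, 0], [0, 0, 0]],
  [[0, 0, 0], [0, 0, 0]],
  [[0, 0, 0], [0, 0, 0]],
], jaw=-1, force=5)

```text
time_s: 11.4
tcp_pos: [0.5068, 0.1509, 0.0312]
eef_rot: [-178.2, 89.8, -73.7]
contact_force: [-0.3, 0.2, 2.9]
gripper_width: 0.0092
```

```bash
python3 -c "
from h import *
go([.5056,.1512,.032],14.4)"
```

```text
pos [0.5068 0.1509 0.0312] jawyaw -165.5 tilt 0.25 F [-0.3   0.18  2.85] w 0.0092 t 11.4 j6 [ 38.   17.5 -30.4   0.3 -42.2 -23.8]
[[-0.005, 0.007, 0.004], [0.002, -0.006, 0.0]]
```

send_rows([
  [[0, 0, 0], [0, 0, 0]],
  [[-0.1, 0, 0], [0, 0, 0]],
  [[-0.25, 0, 0], [0, 0, 0]],
  [[-0.5, 0, 0], [0, 0, 0]],
  [[-0.75, 0, 0], [0, 0, 0]],
], force=20)

```text
time_s: 11.9
tcp_pos: [0.5061, 0.151, 0.1447]
eef_rot: [166.4, 89.7, -89.1]
contact_force: [1.2, 0.9, -1.2]
gripper_width: 0.0086
```

```bash
python3 -c "
from h import *
go([.591,-.1424,.145],10.9)
c=r.capture('side');W=cloud(c);p=proj(c,[[.505,.15,.14]])[0].astype(int);a,b=p-[100,75]
cv2.imwrite('pics/lift.png',cv2.resize(c['color'][b:b+150,a:a+200],None,fx=3.5,fy=3.5)[...,::-1])"
```

```text
pos [0.5061 0.151  0.1447] jawyaw -165.51 tilt 0.28 F [ 1.22  0.89 -1.23] w 0.0086 t 11.9 j6 [ 38.1   9.7 -22.9   0.3 -57.6 -23.7]
[[0.007, -0.059, -2.035], [0.08, -0.006, -0.001]]
```

View pics/lift.png

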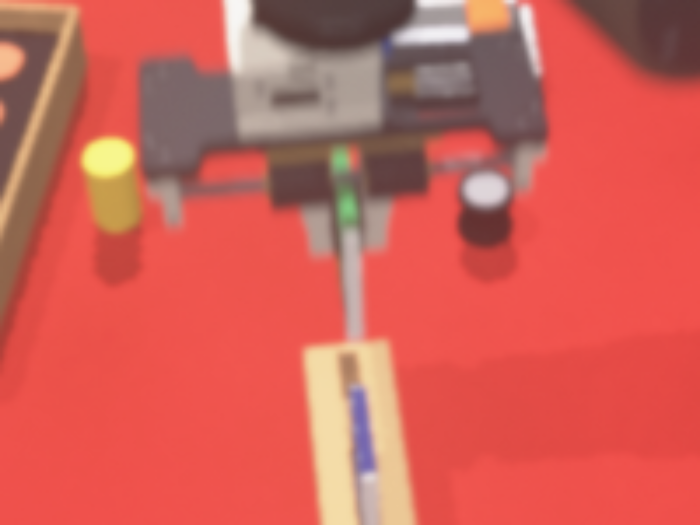

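The gold slab is in hand (green edge at crop (345,190)). The silver slab is still in its slot at (360,430), and the tube and loupe are untouched.

send_rows([
  [[0, 0, -0.12], [0.02, 0, 0]],
  [[0, 0, -0.3], [0.04, 0, 0]],
  [[0, 0, -0.5], [0.06, 0, 0]],
  [[0, 0, -0.7], [0.08, 0, 0]],
  [[0, 0, -0.9], [0.08, 0, 0]],
])

```text
time_s: 12.45
tcp_pos: [0.5436, 0.0208, 0.1521]
eef_rot: [-104.5, 89.5, -3.5]
contact_force: [1.1, 0.0, -1.8]
gripper_width: 0.009
```

send_rows([
  [[0, 0, -0.2], [0, 0, 0]],
  [[0, 0, -0.4], [0, 0, 0]],
  [[0, 0, -0.6], [0, 0, 0]],
  [[0, 0, -0.75], [0, 0, 0]],
  [[0, 0, -0.85], [0, 0, 0]],
])

```text
time_s: 12.95
tcp_pos: [0.5678, -0.1058, 0.1522]
eef_rot: [-104.2, 89.5, -3.4]
contact_force: [0.6, 0.1, -0.9]
gripper_width: 0.0093
```

```bash
python3 -c "
from h import *
go([.591,-.1424,.145],10.9)"
```

```text
pos [ 0.5678 -0.1058  0.1522] jawyaw -169.11 tilt 0.53 F [ 0.58  0.13 -0.92] w 0.0093 t 12.95 j6 [  8.9  13.5 -16.8   0.1 -59.2   1.9]
[[0.05, -0.105, -0.268], [-0.0, -0.003, 0.011]]
```

send_rows([
  [[0, -0.06, -0.14], [0, 0, 0.005]],
  [[0.06, -0.105, -0.268], [0, -0.003, 0.011]],
  [[0.25, -0.105, -0.268], [0, -0.003, 0.011]],
  [[0.45, -0.105, -0.268], [0, -0.003, 0.011]],
  [[0.55, -0.105, -0.268], [0, -0.003, 0.011]],
])

```text
time_s: 13.45
tcp_pos: [0.5901, -0.1423, 0.0672]
eef_rot: [67.7, 89.8, 168.6]
contact_force: [-1.1, -0.8, -0.7]
gripper_width: 0.0091
```

```bash
python3 -c "
from h import *
go([.591,-.1424,.054],10.9)
c=r.capture('top');p=proj(c,[[.55,-.15,.03]])[0].astype(int);a,b=p-[70,60]
b=max(b,0);cv2.imwrite('pics/over.png',cv2.resize(c['color'][b:b+120,a:a+140],None,fx=5,fy=5)[...,::-1])"
```

```text
pos [ 0.5901 -0.1423  0.0672] jawyaw -169.16 tilt 0.17 F [-1.1  -0.85 -0.72] w 0.0091 t 13.45 j6 [  4.8  21.3 -18.   -0.1 -50.8   6. ]
[[0.088, -0.006, -0.002], [-0.001, 0.001, -0.004]]
```

View pics/over.png

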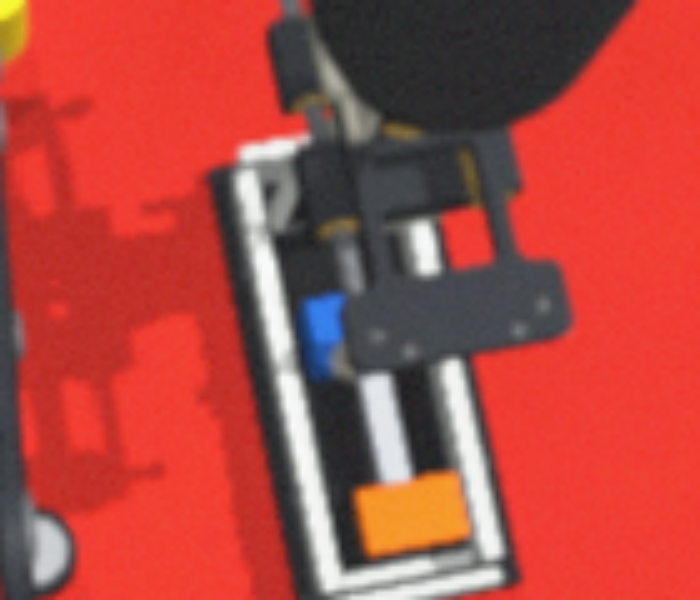

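Pusher is held back (blue at crop (325,335)) and the gripper is over the gap; the slab itself is hidden. Feeling down now.

send_rows([
  [[0.02, -0.004, 0], [0, 0, 0]],
  [[0.04, -0.006, 0], [0, 0, 0]],
  [[0.06, -0.006, 0], [0, 0, 0]],
  [[0.08, -0.006, 0], [0, 0, 0]],
  [[0.09, -0.006, 0], [0, 0, 0]],
], force=12)

```text
time_s: 14.0
tcp_pos: [0.5915, -0.1432, 0.0548]
eef_rot: [116.2, 89.9, -142.8]
contact_force: [-2.5, -6.1, 13.8]
gripper_width: 0.0091
```

```bash
python3 -c "
from h import *
go([.591,-.1424,.054],10.9);print(r.get_state()['moment'])"
```

```text
pos [ 0.5915 -0.1432  0.0548] jawyaw -169.07 tilt 0.15 F [-2.49 -6.13 13.81] w 0.0091 t 14.0 j6 [  4.8  22.2 -18.6   0.1 -49.3   6.1]
[[0.005, 0.003, 0.006], [0.001, -0.001, -0.003]]
[-2.34657627  1.30505709  0.13164328]
```

send_rows([
  [[-0.02, 0, 0.005], [0, 0, 0]],
  [[-0.02, 0, -0.005], [0, 0, 0]],
  [[-0.01, 0, -0.005], [0, 0, 0]],
  [[0.0, 0, -0.005], [0, 0, 0]],
  [[0.01, 0, -0.005], [0, 0, 0]],
])

```text
time_s: 14.5
tcp_pos: [0.5923, -0.1445, 0.0541]
eef_rot: [148.4, 89.8, -110.6]
contact_force: [-1.2, -3.9, 9.6]
gripper_width: 0.0091
```

```bash
cat > st.py <<'E'
from h import *
s=r.get_state();a=np.radians(10.9);C=np.array([[np.cos(a),np.sin(a)],[-np.sin(a),np.cos(a)]])
f=s["contact_force"];m=s["moment"]
print("feeder xy",(C@(s["tcp_pos"][:2]-[.5244,-.156])*1000).round(2),"z",(s["tcp_pos"][2]*1000).round(2),"F",(C@f[:2]).round(1),f[2].round(1),"M",(C@m[:2]).round(2),m[2].round(2))
E
python3 st.py
```

```text
feeder xy [68.88 -1.54] z 54.09 F [-1.9 -3.5] 9.6 M [-1.1   1.12] 0.07
```

send_rows([
  [[-0.02, 0, 0], [0, 0, 0]],
  [[-0.02, 0, -0.01], [0, 0, 0]],
  [[-0.01, 0, -0.01], [0, 0, 0]],
  [[0.0, 0, -0.01], [0, 0, 0]],
  [[0.01, 0, -0.01], [0, 0, 0]],
])

```text
time_s: 15.0
tcp_pos: [0.5923, -0.1459, 0.0521]
eef_rot: [135.2, 89.8, -123.8]
contact_force: [0.8, 0.4, 0.0]
gripper_width: 0.0085
```

```bash
python3 st.py
```

```text
feeder xy [68.61 -2.92] z 52.09 F [0.9 0.2] 0.0 M [0.08 0.04] -0.02
```

send_rows([
  [[0.012, 0, 0], [0, 0, 0]],
  [[0.024, 0, 0], [0, 0, 0]],
  [[0.036, 0, 0], [0, 0, 0]],
  [[0.048, 0, 0], [0, 0, 0]],
  [[0.05, 0, 0], [0, 0, 0]],
])

```text
time_s: 15.5
tcp_pos: [0.5922, -0.1459, 0.0443]
eef_rot: [130.6, 89.8, -128.4]
contact_force: [-0.0, -0.0, -1.3]
gripper_width: 0.0089
```

```bash
python3 st.py
```

```text
feeder xy [68.49 -2.91] z 44.32 F [-0. -0.] -1.3 M [0.05 0.09] 0.02
```

send_rows([
  [[0.015, 0, 0], [0, 0, 0]],
  [[0.03, 0, 0], [0, 0, 0]],
  [[0.045, 0, 0], [0, 0, 0]],
  [[0.06, 0, 0], [0, 0, 0]],
  [[0.07, 0, 0], [0, 0, 0]],
])

```text
time_s: 16.0
tcp_pos: [0.5921, -0.1458, 0.0336]
eef_rot: [125.8, 89.8, -133.2]
contact_force: [-2.1, 3.4, 2.9]
gripper_width: 0.0087
```

send_rows([
  [[0.004, 0, 0], [0, 0, 0]],
  [[0.008, 0, 0], [0, 0, 0]],
  [[0.01, 0, 0], [0, 0, 0]],
  [[0.012, 0, 0], [0, 0, 0]],
  [[0.014, 0, 0], [0, 0, 0]],
])

```text
time_s: 16.5
tcp_pos: [0.5923, -0.1456, 0.0332]
eef_rot: [142.5, 89.8, -116.5]
contact_force: [-5.9, 5.1, 16.2]
gripper_width: 0.0091
```

```bash
python3 st.py
```

```text
feeder xy [68.68 -2.67] z 33.24 F [-4.8  6.1] 16.2 M [1.98 2.16] -0.15
```

send_rows([
  [[-0.004, 0, 0], [0, 0, 0]],
  [[-0.006, 0, 0], [0, 0, 0]],
  [[-0.006, 0, 0], [0, 0, 0]],
  [[-0.006, 0, 0], [0, 0, 0]],
  [[-0.006, 0, 0], [0, 0, 0]],
])

```text
time_s: 17.0
tcp_pos: [0.5923, -0.1456, 0.0339]
eef_rot: [138.0, 89.8, -121.0]
contact_force: [1.1, 0.3, -0.1]
gripper_width: 0.0086
```

```bash
python3 st.py
```

```text
feeder xy [68.65 -2.67] z 33.88 F [1.1 0.1] -0.1 M [0.31 0.03] -0.01
```

send_rows([
  [[0, -0.02, 0], [0, 0, 0]],
  [[0, -0.04, 0], [0, 0, 0]],
  [[0, -0.06, 0], [0, 0, 0]],
  [[0, -0.08, 0], [0, 0, 0]],
  [[0, -0.1, 0], [0, 0, 0]],
])

```text
time_s: 17.5
tcp_pos: [0.6074, -0.1427, 0.0338]
eef_rot: [137.9, 89.8, -121.1]
contact_force: [-0.1, 0.1, 0.2]
gripper_width: 0.0088
```

```bash
python3 st.py
```

```text
feeder xy [83.99 -2.66] z 33.76 F [-0.1  0.1] 0.2 M [0.2  0.19] -0.07
```

Now release, rise, and look.

send_rows([
  [[0.003, 0, 0], [0, 0, 0]],
  [[0.003, 0, 0], [0, 0, 0]],
  [[0.003, 0, 0], [0, 0, 0]],
  [[0.003, 0, 0], [0, 0, 0]],
  [[0.003, 0, 0], [0, 0, 0]],
], jaw=-0.5)

```text
time_s: 18.0
tcp_pos: [0.6074, -0.1428, 0.0334]
eef_rot: [140.4, 89.8, -118.6]
contact_force: [-0.7, 0.1, 0.9]
gripper_width: 0.0219
```

send_rows([
  [[-0.1, 0, 0], [0, 0, 0]],
  [[-0.2, 0, 0], [0, 0, 0]],
  [[-0.4, 0, 0], [0, 0, 0]],
  [[-0.6, 0, 0], [0, 0, 0]],
  [[-0.8, 0, 0], [0, 0, 0]],
])

```text
time_s: 18.5
tcp_pos: [0.6073, -0.1425, 0.1546]
eef_rot: [138.0, 89.8, -121.0]
contact_force: [0.4, -0.5, 0.2]
gripper_width: 0.022
```

```bash
python3 -c "
from h import *
go([.4577,-.1688,.10],10.9)
c=r.capture('side');np.savez('s1.npz',color=c['color']);p=proj(c,[[.55,-.144,.06]])[0].astype(int);a,b=p-[80,60];b=max(b,0)
cv2.imwrite('pics/placed.png',cv2.resize(c['color'][b:b+120,a:a+160],None,fx=4,fy=4)[...,::-1])"
```

```text
pos [ 0.6073 -0.1425  0.1546] jawyaw -169.0 tilt 0.18 F [ 0.45 -0.55  0.23] w 0.022 t 18.5 j6 [  4.8  17.9 -10.3   0.2 -61.9   6.1]
[[0.366, 1.012, 0.019], [0.002, -0.003, -0.003]]
```

View pics/placed.png

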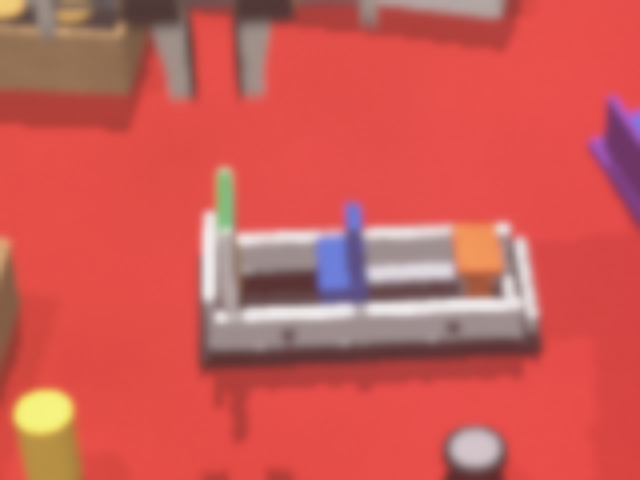

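The slab stands upright at the stop (green at crop (225,200)) and the pusher is held back at (352,250). Now to the catch with closed fingers.

send_rows([
  [[0, 0.2, 0.019], [0, 0, 0]],
  [[0, 0.4, 0.019], [0, 0, 0]],
  [[0, 0.6, 0.019], [0, 0, 0]],
  [[0.1, 0.8, 0.019], [0, 0, 0]],
  [[0.2, 1.0, 0.019], [0, 0, 0]],
], jaw=-1)

```text
time_s: 19.05
tcp_pos: [0.4617, -0.1693, 0.1298]
eef_rot: [-127.5, 89.5, -26.4]
contact_force: [0.3, -0.2, 0.2]
gripper_width: 0.0003
```

send_rows([
  [[0.15, 0.01, 0], [0, 0, 0]],
  [[0.3, 0.012, 0], [0, 0, 0]],
  [[0.45, 0.012, 0], [0, 0, 0]],
  [[0.56, 0.012, 0], [0, 0, 0]],
  [[0.6, 0.012, 0], [0, 0, 0]],
])

```text
time_s: 19.55
tcp_pos: [0.4595, -0.17, 0.0383]
eef_rot: [-136.1, 89.6, -35.1]
contact_force: [-0.1, 0.3, -0.0]
gripper_width: 0.0001
```

```bash
python3 st.py; python3 -c "
from h import *
go([.4577,-.1688,.020],10.9)"; python3 tips.py
```

```text
feeder xy [-66.41  -1.49] z 38.3 F [-0.   0.3] -0.0 M [0.08 0.13] -0.09
pos [ 0.4595 -0.17    0.0383] jawyaw -168.95 tilt 0.38 F [-0.1   0.34 -0.01] w 0.0001 t 19.55 j6 [  2.9  13.6 -35.1   0.4 -41.    7.8]
[[0.122, 0.011, 0.011], [0.003, -0.006, 0.006]]
0.05 1 x [0.46 0.46 0.46] y [-0.169 -0.169]
0.06 29 x [0.445 0.462 0.474] y [-0.164 -0.155]
0.07 45 x [0.446 0.46  0.474] y [-0.166 -0.156]
0.08 40 x [0.444 0.458 0.474] y [-0.167 -0.155]
0.09 53 x [0.441 0.46  0.477] y [-0.164 -0.154]
0.1 47 x [0.44  0.457 0.475] y [-0.171 -0.155]
0.11 3 x [0.454 0.454 0.457] y [-0.17 -0.16]
0.13 1 x [0.454 0.454 0.454] y [-0.159 -0.159]
[ 0.4594718 -0.1700247  0.0382978] 5.954881119637942e-05 [-0.10141508  0.33672726 -0.0086807 ]
```

Tip is at about 0.062 true, as expected. I'll descend about 14 mm, then press slowly.

send_rows([
  [[0.03, 0.01, 0.01], [0, 0, 0]],
  [[0.06, 0.01, 0.01], [0, 0, 0]],
  [[0.08, 0.01, 0.01], [0, 0, 0]],
  [[0.09, 0.01, 0.01], [0, 0, 0]],
  [[0.1, 0.01, 0.01], [0, 0, 0]],
])

```text
time_s: 20.1
tcp_pos: [0.4582, -0.1689, 0.0235]
eef_rot: [-133.4, 89.6, -32.4]
contact_force: [-0.2, 1.2, 1.6]
gripper_width: 0.0003
```

send_rows([
  [[0.007, 0, 0], [0, 0, 0]],
  [[0.014, 0, 0], [0, 0, 0]],
  [[0.02, 0, 0], [0, 0, 0]],
  [[0.027, 0, 0], [0, 0, 0]],
  [[0.034, 0, 0], [0, 0, 0]],
])

```text
time_s: 20.6
tcp_pos: [0.4584, -0.1689, 0.0184]
eef_rot: [-132.1, 89.6, -31.0]
contact_force: [-0.9, -0.3, 3.7]
gripper_width: 0.0003
```

```bash
python3 st.py
```

```text
feeder xy [-67.26  -0.15] z 18.41 F [-0.9 -0.1] 3.7 M [0.22 0.32] -0.01
```

send_rows([
  [[0.005, 0, 0], [0, 0, 0]],
  [[0.01, 0, 0], [0, 0, 0]],
  [[0.015, 0, 0], [0, 0, 0]],
  [[0.02, 0, 0], [0, 0, 0]],
  [[0.022, 0, 0], [0, 0, 0]],
])

```text
time_s: 21.1
tcp_pos: [0.4582, -0.1691, 0.0165]
eef_rot: [-137.0, 89.6, -35.9]
contact_force: [-7.8, 3.7, 26.5]
gripper_width: 0.0003
```

```bash
cat > pus.py <<'E'
from h import *
c=r.capture('side');W=cloud(c);H=hsv(c).astype(int);h,s=H[...,0],H[...,1]
m=(abs(W[...,0]-.56)<.08)&(abs(W[...,1]+.143)<.05)&(h>100)&(h<130)&(s>80)&(abs(W[...,2]-.065)<.014)
w=W[m];print("tab",m.sum(),np.nanpercentile(w,[2,50,98],axis=0).round(3).tolist())
E
python3 st.py; python3 pus.py
```

```text
feeder xy [-67.49  -0.37] z 16.46 F [-7.   5.1] 26.5 M [1.81 2.9 ] 0.05
tab 47 [[0.58, -0.151, 0.052], [0.584, -0.133, 0.069], [0.589, -0.128, 0.078]]
```

Freed: the tab is at 0.584, about 7 mm travel. Backing off.

send_rows([
  [[-0.02, 0, 0], [0, 0, 0]],
  [[-0.05, 0, 0], [0, 0, 0]],
  [[-0.1, 0, 0], [0, 0, 0]],
  [[-0.25, 0, 0], [0, 0, 0]],
  [[-0.45, 0, 0], [0, 0, 0]],
])

```text
time_s: 21.65
tcp_pos: [0.4563, -0.1688, 0.0836]
eef_rot: [-162.5, 89.7, -61.4]
contact_force: [0.4, 0.2, -0.0]
gripper_width: 0.0007
```

send_rows([
  [[-0.2, 0, 0], [0, 0, 0]],
  [[-0.3, 0, 0], [0, 0, 0]],
  [[-0.4, 0, 0], [0, 0, 0]],
  [[-0.4, 0, 0], [0, 0, 0]],
  [[-0.4, 0, 0], [0, 0, 0]],
])

```text
time_s: 22.15
tcp_pos: [0.4558, -0.1685, 0.1434]
eef_rot: [-159.6, 89.7, -58.5]
contact_force: [0.1, 0.5, -0.1]
gripper_width: 0.0005
```

```bash
python3 st.py; python3 pus.py; python3 -c "
from h import *
c=r.capture('side');p=proj(c,[[.55,-.144,.06]])[0].astype(int);a,b=p-[80,60];b=max(b,0)
A=c['color'][b:b+120,a:a+160];W=cloud(c);H=hsv(c).astype(int)
m=(H[...,0]>45)&(H[...,0]<80)&(H[...,1]>80)&(abs(W[...,1]+.135)<.05);print('green',m.sum(),np.nanpercentile(W[m],[2,50,98],axis=0).round(3).tolist())
o=(H[...,0]>5)&(H[...,0]<20)&(H[...,1]>100)&(abs(W[...,0]-.458)<.03)&(abs(W[...,1]+.169)<.035);print('catch z',np.nanpercentile(W[o][:,2],[50,80,90]).round(3))
for n in('top',):
  t=r.capture(n);Z=cloud(t);h=hsv(t).astype(int)
  for nm,y0,x0,z0 in(('gold',-.139,.61,.094),('silver',.2185,.4875,.092),('tube',.007,.677,.055),('loupe',-.01,.44,.036)):
    q=(abs(Z[...,1]-y0)<.04)&(abs(Z[...,0]-x0)<.04)&(abs(Z[...,2]-z0)<.005);v,u=np.where(q)
    if q.sum()>5:
      w=plane(t,np.c_[u,v],z0)*1000;print(nm,q.sum(),cv2.minAreaRect(w[:,:2].astype(np.float32)))
cv2.imwrite('pics/end.png',cv2.resize(A,None,fx=4,fy=4)[...,::-1])"
```

```text
feeder xy [-69.69   0.69] z 143.4 F [0.1 0.4] -0.1 M [0.08 0.17] 0.06
tab 43 [[0.579, -0.149, 0.053], [0.585, -0.134, 0.067], [0.589, -0.129, 0.078]]
green 31 [[0.607, -0.157, 0.093], [0.612, -0.141, 0.096], [0.617, -0.117, 0.097]]
catch z [0.049 0.256 0.259]
```

View pics/end.png

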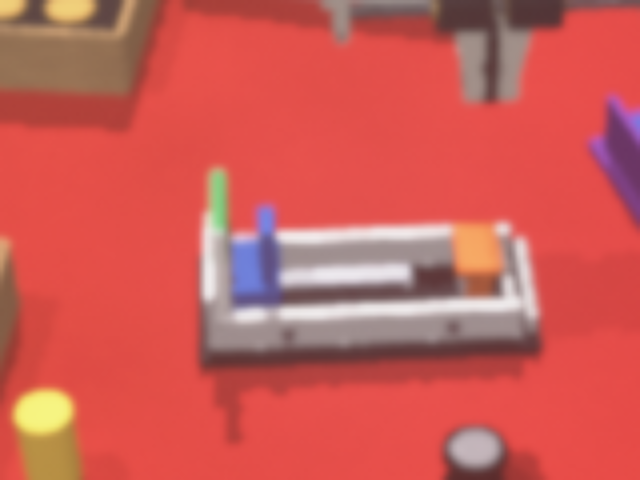

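The slab is upright, clamped by the pusher against the stop (green at (218,200), blue at (265,255)), and the catch is up at z 0.049. The top-view check of the bystanders printed nothing, so I'll recheck them in the side view before handing in.

```bash
python3 - <<'E'
from h import *
old=dict(np.load("side0.npz"));c=r.capture("side");t=r.capture("top");print("top z median",np.median(t["range_z"]),t["color"].mean())
for n in("silver_slab_center","coin_tube_center","loupe"):
    print(n,[(np.round(d["uv"],1).tolist(),round(d["score"],2)) for d in r.find_in(c,n)][:2])
b=np.abs(c["color"].astype(int)-old["color"]).sum(2)
for n,(u,v) in dict(silver=(285,293),tube=(212,212),loupe=(320,218)).items(): print(n,b[v-12:v+12,u-10:u+10].mean())
print(r.get_state()["contact_force"]); r.close_job()
E
```

```text
top z median 0.777712 110.67334765625
silver_slab_center [([285.4, 294.7], 0.83), ([281.5, 294.7], 0.18)]
coin_tube_center [([214.4, 209.4], 0.69)]
loupe [([319.6, 216.6], 0.89)]
silver 35.81666666666667
tube 28.275
loupe 59.47083333333333
[ 0.74939346  0.27037058 -0.4530648 ]
the job is handed in; nothing more can be done
```

I finished the job and handed it in at about 22 s, well inside the 72 s limit. `close_job` gives no verdict, so the result below rests on my own checks.

**What I did**
- **Pusher:** I pulled the blue pusher back about 62 mm until its catch held it.
- **Slab:** I took the gold slab from the rack and felt for the gap between the guides. Two touches on a guide, of about 14 N and 10 N, led to a shift of about 3 mm, and the slab then went down freely. It met the floor at about 16 N, and I let it go next to the stop.
- **Catch:** I pressed the orange catch down, reaching about 26 N at its end stop, and the pusher closed.

**Last checks**
- **Slab and pusher:** the final side view shows the slab upright against the stop. The pusher's tab sits at about 6–7 mm of travel (allowed 5 to 9.5 mm).
- **Catch:** its top reads z of about 0.049 m (nominal 0.047 m), so it is up.
- **Bystanders:** in the side view the detector finds the silver slab, coin tube and loupe within about 3 px (roughly 6 mm) of where they started.
- **Robot:** the gripper is raised clear of everything and no contact force shows.

**What disagreed or failed**
- **Height reading:** the reported tool height was about 42 mm lower than the fingertips seen by the camera. Because of this my first grip on the tab closed on nothing. I corrected for it from then on.
- **Guide setting:** the guides were about 4 mm off the position I had estimated from the camera.
- **Top-view check:** the last top-camera check of the slabs, tube and loupe returned nothing, so I relied on the side view. I did not measure the slab's squareness directly.

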